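Work the jammed wedge out of the contact grill and let its lid down

TASK

The contact grill was propped open to dry with a yellow wedge whose stepped sides are caught behind two steel posts. Work the wedge loose with small pulls to alternate sides and ease it out to the front, slowly, so that the sprung upper plate (the lid) follows it down to shut without snapping, and without levering the lid farther open; then lay the wedge in the green tray. Leave the jar, mug and spoon where they are.

Things in the scene. Friction and masses are not known exactly. Their poses are not given: they have to be found in the camera images.
- grill: grey and steel contact grill, fixed, 260 mm deep, 270 wide; origin: on the table, 140 mm behind its front edge; x axis from its front (towards the robot) to its back, y to its left, z up. Its flat lower plate, top 100 mm above the table, begins at x = -140 mm. The lid (upper plate) slides straight up on two rods at the back; its front lower edge is at x = -120 mm, behind the posts.
- gate (a point): point on the lower plate midway between two upright steel posts at the grill's front (grill x = -132, y = 0, z = 100 mm); posts 64 mm tall, 6 thick along x, 52 mm clear between them along y. A wedge step on the left passes only while the wedge is 5 to 11 mm (best 8) to the right (-y) of the gate's middle, and the reverse; drawn out along the middle, each step catches by 5 mm.
- lid (a joint): height of the lid (level upper plate) above its shut place, m: 0 shut (on its stop, underside still 14 mm above the lower plate), about 0.020 when propped; grows upward. Spring and weight press its front edge on the wedge with about 11 N. Let go, it snaps down at about 0.2 m/s (over 0.07 counts as snapping; drawing the wedge at up to 0.06 m/s is well below). Above 0.045 counts as levered open.
- lid_handle (a point): middle of the lid's black bar handle, 20 mm thick, 230 long along y, on two side arms; moves with the lid. With the lid propped it overhangs the wedge's tail: grill x about -178 mm, about 222 mm above the table, so there is no room for an upright gripper; tilt it 30 to 40 degrees, fingers pointing forward (grill +x) and down.
- wedge: yellow plastic wedge, 162 mm long, about 0.15 kg, flat on the grill's lower plate, nose in; origin: on its underside, 88 mm from the tail end; x axis to the nose, y to its left, z up. Core 30 mm wide. Tail (grip) x = -88 to -20 mm, 36 high, sticking out of the grill's front; top slopes from 40 mm high at x = -20 to 10 at the nose. The posts start at about wedge x = -12 (4 mm either way).
- wedge_grip (a point): grip point in the wedge's tail: wedge x = -62 mm, y = 0, 18 mm above its underside.
- wedge_nose (a point): the wedge's thin end: wedge x = +74 mm, y = 0, 5 mm above its underside. Steps on the wedge's sides, each 10 mm long and standing 16 mm out from the core: left (+y) x = 0 to 10, right (-y) x = 26 to 36, left x = 52 to 62 mm; 28, 20 and 12 mm high. All start behind the posts; between steps there is 10 mm of free travel in which to shift the wedge across.
- tray: green open tray, fixed to the table, 260 (x) x 180 (y) x 35 mm high, walls 5 mm; origin: centre of its underside. It stands either to the left or to the right of the robot, the blue cutlery box of like size on the other side.
- tray_in (a point): centre of the tray's inner floor, 5 mm above the table; axes as the tray.
- cutlery_box: blue plastic box of cutlery, fixed, 260 x 180 x 70 mm high; origin: centre of its underside.
- jar: glass jar with red cap, 60 mm across, 100 high; origin: centre of its underside
- mug: white mug, 72 mm across, 80 high; origin: centre of its underside
- spoon: steel spoon, 160 mm long, lying on the table between the robot and the grill; origin: middle of its length on its underside

How it is judged:
By the outcome, as a careful person would: the job done as asked, in the order asked, and still so for the second after the job is handed in, with the robot touching nothing.
It also fails if it takes over 54 s, if anything falls off the work surface, if the arm or the gripper's body presses on something with over 40 N, if the wrist force passes 120 N, or if a joint passes its speed limit or range.

ROBOT

A 7-joint arm with a two-finger parallel gripper is mounted at the origin on the work surface. World frame = base frame: x ahead of the robot, y to its left, z up, the work surface at z = 0. Lengths are in m, angles in rad, forces in N, time in s.
With the tool pointing down it reaches from about 0.425 to 0.925 m from the base axis. Payload 6.8 kg.
Tool frame: the origin (TCP) lies at the very end of the fingers, on their centre line; the grasp point (between the pads) lies 19 mm behind it (manip.pinch_z is the distance from the TCP to the grasp point, in m); z points along the fingers, x is the direction in which the jaws open and shut, and the axes are right-handed (so a half turn about z gives the same grasp; the last joint's range is limited). The gripper opens to 88 mm and grips with 3 to 60 N. Pads are 20 mm wide; open, the fingers measure 115 mm over their backs; the gripper's body (75 mm by 178 mm) begins 61 mm behind the grasp point.
Start: joints at [1.033, 0.477, 0.022, 1.555, -0.011, 1.109, -0.083], TCP at [0.281, -0.614, 0.223] pointing down, gripper open.
Joint ranges: [-2.96, 2.96], [-0.34, 2.1], [-1.41, 1.46], [0.24, 2.44], [-1.37, 4.51], [0.17, 1.92], [-2.96, 2.96]. Speed limits (rad/s): [2.39, 2.39, 3.14, 3.14, 3.14, 3.14, 3.14].

INTERFACE

Orientations are given as a 3x3 rotation matrix whose columns are the frame's x, y, z axes.
In Python, from cell import manip, optics, finish_job, current_clock, current_qpos, current_qvel, current_effort, current_tcp_pos, current_tool_rot, current_force, current_moment, current_opening gives the robot as it stands. Calls block until the motion is done:
- manip.reach(position, orientation): joint-space move of the TCP to a pose.
- manip.movel(position, speed=0.15, orientation=None): straight line of the TCP; orientation=None keeps the orientation; speed is the mean speed in m/s.
- manip.move_j(angles): joint-space move.
- manip.open_jaws() and manip.close(newtons=None): open the fingers fully, or close them until they stop; newtons is the grip in N (None keeps the last).
- manip.pause(seconds).
- manip.solve_ik(position, orientation): joint angles nearest the present ones, or None.
- optics.snapshot(name): name is "side" or "top"; returns a dict with "img" (420x560x3 uint8, red, green, blue), "fov_y" (degrees; the focal length in pixels is half the picture's height over the tangent of half this angle, whatever the lens; pixels are square), "cx", "cy" (the principal point, pixels), "view" (4x4, takes a point from world to camera coordinates). Camera axes: x right, y down, z forward; pixel columns grow to the right and rows downward; lengths in m; the calibration is good to about 2 mm. A picture is of the moment at which its call begins. There is no depth.
A pose or a line that the arm cannot do raises manip.Unreachable and nothing moves.
- finish_job(): hands the job in, once; it reports no verdict.
Readings, each from a call of its own:
- current_clock(): time.
- current_qpos(): joint angles.
- current_qvel(): joint speeds.
- current_effort(): joint torques, N m.
- current_tcp_pos(): TCP position.
- current_tool_rot(): TCP orientation.
- current_force(): force on the tool from outside, world axes, zero at the start.
- current_moment(): the same for the moment, N m.
- current_opening(): opening from 0.0 (shut) to 1.0 (fully open).
Only numpy, scipy, OpenCV 4.12 (cv2) and the standard library are available. Lean on these libraries where they do the work, as an engineer would, in place of code of your own. Each camera call takes 0.05 s, during which the arm holds its last target. There are 200 camera calls.

## Working session

There is one attempt and no reset: what is moved stays moved. The work goes in short steps, each a Python script; the robot and the scene stay as the last script left them, time stands still between calls to the robot, and variables do not carry over. Pictures are saved under pics/ and viewed, about 8 in all and at most 12, crops included, and the job is handed in when it is done.

```bash
mkdir -p pics; ls
python3 - <<'E'
from cell import *
import cv2,numpy as np
for n in("top","side"):
    s=optics.snapshot(n); cv2.imwrite(f"pics/{n}0.png",s["img"][:,:,::-1]); print(n,s["fov_y"],s["cx"],s["cy"],np.round(s["view"],4).tolist())
print(current_clock(),current_opening(),manip.pinch_z)
E
```

```text
pics
top 42.14539227562585 278.5570118978214 211.88776506358897 [[0.0236, -0.9996, 0.0146, -0.0167], [-0.9888, -0.0255, -0.1472, 0.5968], [0.1475, -0.011, -0.989, 1.587], [0.0, 0.0, 0.0, 1.0]]
side 49.4364184451027 286.01180369356723 215.54728003081865 [[-0.999, -0.0417, -0.0163, 0.5807], [-0.0132, 0.6221, -0.7829, 0.1145], [0.0427, -0.7819, -0.622, 1.2457], [0.0, 0.0, 0.0, 1.0]]
0.1 1.003327356847212 0.0187
```

View pics/top0.png

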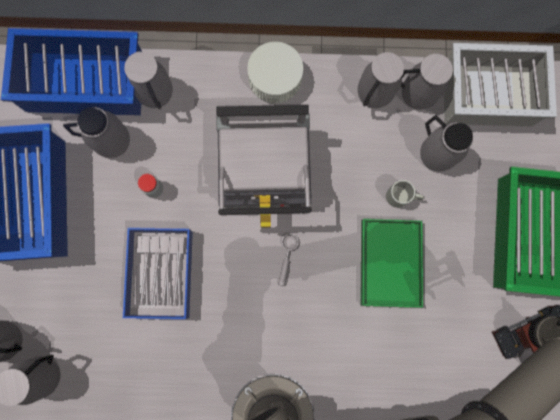

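View pics/side0.png

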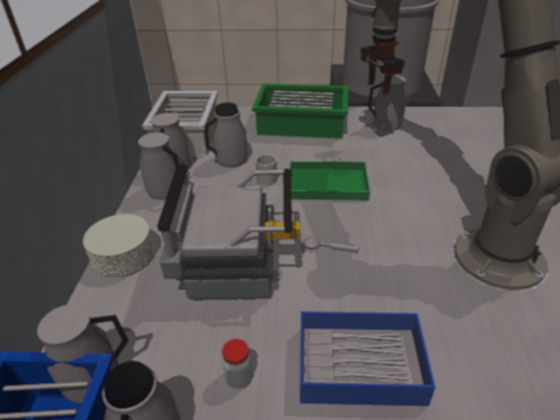

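The top view shows the grill at about px (264,160), with the wedge tail at about (265,221) in front of the handle. The empty green tray is at (392,263), on the robot's right. The jar is at (148,183), the mug at (402,193) and the spoon at (287,260). Next I'll enlarge the grill.

Run:
```python
import cv2,numpy as np
a=cv2.imread("pics/top0.png"); b=cv2.imread("pics/side0.png")
c=a[175:235,215:315]; c=cv2.resize(c,None,fx=8,fy=8,interpolation=cv2.INTER_CUBIC)
d=b[160:300,160:340]; d=cv2.resize(d,None,fx=4.4,fy=4.2,interpolation=cv2.INTER_CUBIC) if 0 else cv2.resize(d,None,fx=4,fy=4,interpolation=cv2.INTER_CUBIC)
cv2.imwrite("pics/topc.png",c);cv2.imwrite("pics/sidec.png",d)
```

```text
(no output)
```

View pics/topc.png

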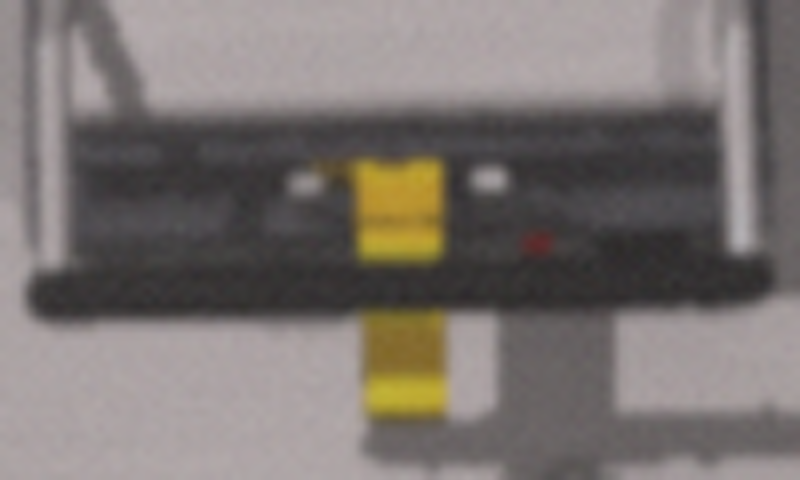

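View pics/sidec.png

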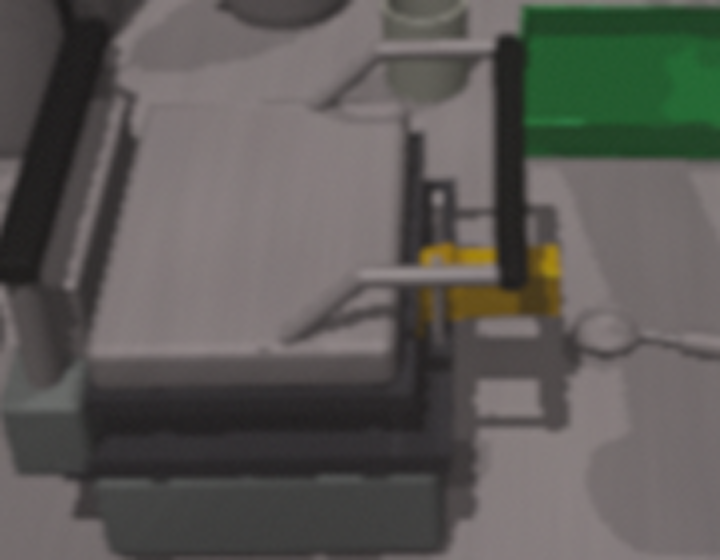

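The top crop shows post tops at about (305,183) and (489,179), handle ends at (30,297) and (770,280), and a wedge tail spanning columns 364–447 and ending at row 418. The side crop shows the tail end at about (560,247)–(560,315) and the near post top at (437,265).

```bash
cat > h.py <<'E'
from cell import *
import cv2,numpy as np
def ray(s,u,v,z):
    f=210/np.tan(np.radians(s["fov_y"]/2)); V=np.array(s["view"]); R=V[:3,:3];t=V[:3,3]
    d=R.T@np.array([(u-s["cx"])/f,(v-s["cy"])/f,1]); c=-R.T@t
    return c+d*(z-c[2])/d[2]
def proj(s,P):
    f=210/np.tan(np.radians(s["fov_y"]/2)); V=np.array(s["view"])
    q=np.atleast_2d(P)@V[:3,:3].T+V[:3,3]
    return np.c_[s["cx"]+f*q[:,0]/q[:,2],s["cy"]+f*q[:,1]/q[:,2]]
E
python3 - <<'E'
from h import *
np.set_printoptions(precision=4,suppress=True)
T=optics.snapshot("top");S=optics.snapshot("side")
tc=lambda x,y,z:ray(T,215+(x+.5)/8-.5,175+(y+.5)/8-.5,z)
sc=lambda x,y,z:ray(S,160+(x+.5)/4-.5,160+(y+.5)/4-.5,z)
p=lambda n,v:print(n,v)
p("postL",tc(305,183,.164));p("postR",tc(489,179,.164))
L=tc(30,297,.222);R=tc(770,280,.222);p("hL",L);p("hR",R);p("hmid",(L+R)/2);print("yaw",np.degrees(np.arctan2(-(L-R)[0],(L-R)[1])))
p("tailend bottom z.1 L",tc(365,418,.1));p("R",tc(447,416,.1))
p("tail top strip start",tc(364,375,.136));p("tail R",tc(445,375,.136));p("core near shoulder L",tc(356,200,.139));p("R",tc(443,200,.139))
p("row handle edge L z.136",tc(364,320,.136)); p("R",tc(445,320,.136))
p("side: tail end top far (right) corner",sc(560,247,.136));p("near top",sc(560,279,.136));p("near bottom",sc(560,316,.1))
# grill lid/back from top image
g=lambda u,v,z:ray(T,u,v,z)
for n,u,v,z in [("tray00",361,219,.035),("tray10",423,220,.035),("tray01",361,307,.035),("tray11",423,307,.035),("jar",148,183,.1),("mug",402,193,.08),("spoonA",291,242,.0),("spoonB",284,285,0)]: p(n,g(u,v,z))
for n,x,y,z in [("hfar",510,37,.232),("hnear",510,287,.222)]: p(n,sc(x,y,z))
E
```

```text
postL [0.6179 0.0723 0.164 ]
postR [0.621  0.0084 0.164 ]
hL [0.5669 0.1602 0.222 ]
hR [ 0.579  -0.0858  0.222 ]
hmid [0.5729 0.0372 0.222 ]
yaw 2.8108671453564065
tailend bottom z.1 L [0.5439 0.0505 0.1   ]
R [0.5454 0.021  0.1   ]
tail top strip start [0.5548 0.0505 0.136 ]
tail R [0.5555 0.022  0.136 ]
core near shoulder L [0.6166 0.055  0.139 ]
R [0.6174 0.0243 0.139 ]
row handle edge L z.136 [0.5743 0.051  0.136 ]
R [0.5751 0.0225 0.136 ]
side: tail end top far (right) corner [0.5433 0.0226 0.136 ]
near top [0.5427 0.0543 0.136 ]
near bottom [0.5427 0.0484 0.1   ]
tray00 [ 0.5831 -0.2508  0.035 ]
tray10 [ 0.5849 -0.4381  0.035 ]
tray01 [ 0.3219 -0.2511  0.035 ]
tray11 [ 0.3262 -0.4341  0.035 ]
jar [0.6636 0.3795 0.1   ]
mug [ 0.6574 -0.3645  0.08  ]
spoonA [ 0.5117 -0.0426  0.    ]
spoonB [ 0.3812 -0.0241  0.    ]
hfar [ 0.5777 -0.0746  0.232 ]
hnear [0.5684 0.1634 0.222 ]
```

The measurements agree with each other. Gate is at (0.6195, 0.0404) with grill yaw 2.8°. The wedge is centred, with the posts at wedge x≈-13. Tray centre is about (0.454, -0.343). I'll check the kinematics before moving.

```bash
cat >> h.py <<'E'
YAW=np.radians(2.8); GX=np.array([np.cos(YAW),np.sin(YAW),0]); GY=np.array([-np.sin(YAW),np.cos(YAW),0]); GATE=np.array([.6195,.0404,.1]); Z=np.array([0,0,1.])
def rot(tilt=40,sgn=1,yaw=0):
    R=cv2.Rodrigues(np.array([0,0,yaw],float))[0]; gx,gy=R@GX,R@GY; t=np.radians(tilt)
    z=np.sin(t)*gx-np.cos(t)*Z; x=sgn*gy; return np.c_[x,np.cross(z,x),z]
WX=-.064; GH=.024   # grip point in wedge frame (x, height)
def tcp(d,lat,R,dz=0):  # wedge pulled by d, lateral lat
    p=GATE+GX*(.0131-d+WX)+GY*lat+Z*(GH+dz); return p+R[:,2]*manip.pinch_z
E
python3 - <<'E'
from h import *
np.set_printoptions(precision=2,suppress=True)
for sgn in(1,-1):
  for tilt in (35,40):
    R=rot(tilt,sgn); print(sgn,tilt)
    g=tcp(0,0,R)
    pts=dict(pre=g-.12*R[:,2],g=g,p60=tcp(.06,.008,R),p115=tcp(.115,0,R,.01))
    for yaw in (0,-.3,-.6):
      R2=rot(tilt,sgn,yaw-YAW); pts[f"tray{yaw}"]=np.array([.417,-.335,.030])+R2[:,2]*.0187
      pts[f"traya{yaw}"]=pts[f"tray{yaw}"]+[0,0,.1]
    for k,v in pts.items():
      y=0 if 'tray' not in k else float(k.lstrip('traya'))-YAW
      print(k,v,manip.solve_ik(v,rot(tilt,sgn,y)))
E
```

```text
1 35
pre [0.51 0.04 0.21] [ 0.53  0.04 -0.79  2.37  0.78  0.21  0.64]
g [0.58 0.04 0.11] [ 0.11  0.33 -0.39  2.33  2.03  0.25 -0.57]
p60 [0.52 0.04 0.11] None
p115 [0.46 0.03 0.12] None
tray0 [ 0.43 -0.34  0.01] [ 1.74  0.93 -1.16  2.28  1.76  0.34  0.85]
traya0 [ 0.43 -0.34  0.11] [ 1.73  0.57 -1.11  2.25  0.46  0.17  1.95]
tray-0.3 [ 0.43 -0.34  0.01] [ 1.66  0.91 -1.18  2.36  2.12  0.56  0.15]
traya-0.3 [ 0.43 -0.34  0.11] [ 1.67  0.52 -1.14  2.33  1.67  0.24  0.39]
tray-0.6 [ 0.43 -0.34  0.01] None
traya-0.6 [ 0.43 -0.34  0.11] [ 1.55  0.5  -1.17  2.37  1.81  0.48 -0.12]
1 40
pre [0.5  0.03 0.2 ] None
g [0.58 0.04 0.11] [ 0.33  0.39 -0.66  2.37  2.23  0.43 -0.73]
p60 [0.52 0.04 0.11] None
p115 [0.47 0.03 0.12] None
tray0 [ 0.43 -0.34  0.02] [ 1.79  0.98 -1.16  2.3   2.03  0.3   0.65]
traya0 [ 0.43 -0.34  0.12] [-0.07  0.82  1.27  2.39  4.49  1.3  -2.35]
tray-0.3 [ 0.43 -0.34  0.02] None
traya-0.3 [ 0.43 -0.34  0.12] [ 1.7   0.55 -1.15  2.38  2.24  0.25 -0.13]
tray-0.6 [ 0.43 -0.34  0.02] None
traya-0.6 [ 0.43 -0.34  0.12] None
-1 35
pre [0.51 0.04 0.21] [ 0.56  0.04 -0.83  2.37  
[... 295 characters left out ...]
4  0.01] [ 1.36  0.66 -0.78  2.37  2.66  0.34  2.6 ]
traya-0.3 [ 0.43 -0.34  0.11] [ 1.67  0.52 -1.14  2.33  1.67  0.24 -2.75]
tray-0.6 [ 0.43 -0.34  0.01] None
traya-0.6 [ 0.43 -0.34  0.11] [ 0.88  0.27 -0.38  2.4   2.35  0.18  2.34]
-1 40
pre [0.5  0.03 0.2 ] None
g [0.58 0.04 0.11] [ 0.09  0.35 -0.38  2.39  2.4   0.36  2.19]
p60 [0.52 0.04 0.11] None
p115 [0.47 0.03 0.12] None
tray0 [ 0.43 -0.34  0.02] [ 1.79  0.98 -1.16  2.3   2.03  0.3  -2.49]
traya0 [ 0.43 -0.34  0.12] [-0.07  0.82  1.27  2.39  4.49  1.3   0.79]
tray-0.3 [ 0.43 -0.34  0.02] None
traya-0.3 [ 0.43 -0.34  0.12] [ 1.56  0.45 -0.96  2.38  2.73  0.18  2.47]
tray-0.6 [ 0.43 -0.34  0.02] None
traya-0.6 [ 0.43 -0.34  0.12] None
```

Run:
```python
import h
from h import *
np.set_printoptions(precision=2,suppress=True)
h.WX=-.072;h.GH=.022
for sgn in(1,-1):
  for tilt in (20,25,28,30,32,35):
    R=rot(tilt,sgn)
    print(sgn,tilt,''.join('x' if manip.solve_ik(tcp(d,0,R),R) is None else 'o' for d in np.arange(0,.13,.01)), 'pre',''.join('x' if manip.solve_ik(tcp(0,0,R)-b*R[:,2],R) is None else 'o' for b in (.03,.06,.09,.12)),
     'hi', ''.join('x' if manip.solve_ik(tcp(d,0,R,.1),R) is None else 'o' for d in np.arange(0,.13,.01)))
R=rot(30,1);print(manip.solve_ik(tcp(0,0,R),R),manip.solve_ik(tcp(.09,0,R),R))
```

```text
1 20 ooooooooooooo pre oooo hi ooooooooooooo
1 25 oooooooooooxx pre oooo hi ooooooooooooo
1 28 ooooooooxxxxx pre oooo hi ooooooooooooo
1 30 oooooooxxxxxx pre oooo hi ooooooooooooo
1 32 ooooooxxxxxxx pre oooo hi ooooooooooooo
1 35 ooooxxxxxxxxx pre oooo hi ooooooooooxxx
-1 20 ooooooooooooo pre oooo hi ooooooooooooo
-1 25 oooooooooooxx pre oooo hi ooooooooooooo
-1 28 oooxxxxxxxxxx pre oooo hi ooooooooooooo
-1 30 xxxooooxxxxxx pre oooo hi ooooooooooooo
-1 32 ooooooxxxxxxx pre xooo hi ooooooooooooo
-1 35 ooooxxxxxxxxx pre oxoo hi oooooooooxxxx
[ 0.11  0.32 -0.38  2.29  1.46  0.21 -0.  ] None
```

Tilts of 35–40° run out of reach once the wedge is partly drawn. So I'll grasp at 32° near the tail end, clear the first step, then re-grip at 20° while the lid still holds the wedge. After that the handle no longer obstructs the gripper.

```bash
sed -i 's/^WX=.*/WX=-.070; GH=.018/' h.py
python3 - <<'E'
import h
from h import *
np.set_printoptions(precision=3,suppress=True)
R=rot(32,1); g=tcp(0,0,R)
manip.reach(g-.13*R[:,2],R); print(current_clock(),current_qpos(),current_force())
manip.movel(g,.10); print(current_clock(),current_tcp_pos()-g,current_qpos(),current_force())
for n in("top","side"):
    s=optics.snapshot(n); cv2.imwrite(f"pics/{n}1.png",s["img"][:,:,::-1])
a=cv2.resize(cv2.imread("pics/top1.png")[165:245,205:325],None,fx=6,fy=6,interpolation=2)
b=cv2.resize(cv2.imread("pics/side1.png")[160:300,190:370],None,fx=4,fy=4,interpolation=2)[:,:720]
cv2.imwrite("pics/c1.png",cv2.resize(np.hstack([cv2.resize(a,(630,420)),cv2.resize(b,(540,420))])[:, :],(800,287)));cv2.imwrite("pics/c1b.png",b)
cv2.imwrite("pics/c1a.png",a)
E
```

```text
2.625 [ 0.751  0.037 -0.997  2.326  0.498  0.276  0.935] [0.26  0.372 0.364]
4.2167 [ 0. -0.  0.] [ 0.379  0.392 -0.7    2.297  1.683  0.336 -0.182] [-0.364  0.608 -0.106]
```

View pics/c1b.png

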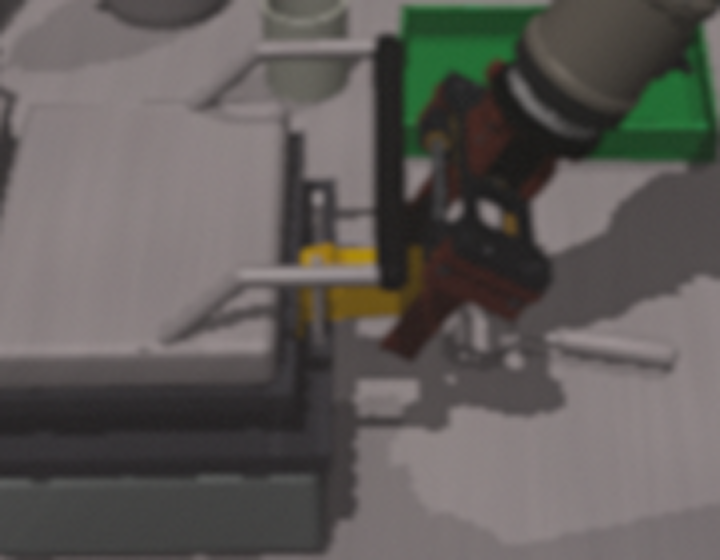

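The side crop shows the fingers straddling the tail at about (410,310), with the gripper body behind the handle at (390,160) and no contact. Next I'll grip, shift right in small steps while watching the force, then draw past step 1.

Run:
```python
import h
from h import *
np.set_printoptions(precision=2,suppress=True)
R=rot(32,1)
F0=np.array(current_force()); manip.close(45); print(current_clock(),"open",current_opening(),current_force()-F0)
def F():
    f=np.array(current_force())-F0; return np.array([f@GX,f@GY,f[2]])
for d,l in [(.003,-.003),(.003,-.006),(.003,-.008),(.003,-.009),(.003,-.010)]:
    manip.movel(tcp(d,l,R),.02); print(d,l,F(),current_opening())
    if abs(F()[1])>18: break
s=optics.snapshot("top"); cv2.imwrite("pics/top2.png",s["img"][:,:,::-1])
cv2.imwrite("pics/c2.png",cv2.resize(s["img"][170:230,225:305,::-1],None,fx=9,fy=9,interpolation=2))
print(current_clock())
```

```text
5.2417 open 0.3388630566818889 [-0.91 -0.25  0.23]
0.003 -0.003 [ 2.11  3.27 -4.31] 0.33946528893045547
0.003 -0.006 [ 1.01  7.69 -4.13] 0.34010907584980155
0.003 -0.008 [-0.77  8.66 -3.48] 0.3386675574862229
0.003 -0.009 [-1.27  9.55 -2.78] 0.3404216446219032
0.003 -0.01 [-1.38 10.3  -2.2 ] 0.3391689359781393
6.7
```

View pics/c2.png

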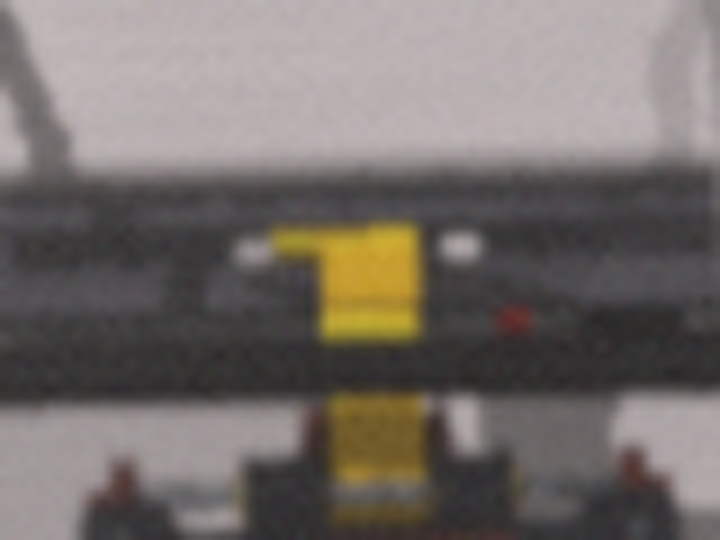

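The top crop shows step 1's left edge at column ~273, core edges at ~320 and ~421, and post tops at (253,250) and (461,246).

Run:
```python
from h import *
s=optics.snapshot("top")
def g(x,y,z):
    p=ray(s,225+(x+.5)/9-.5,170+(y+.5)/9-.5,z)-GATE; return np.round(1e3*np.array([p@GX,p@GY]),1)
print("posts",g(253,250,.164),g(461,246,.164))
for x,y,z,n in [(273,238,.128,"stepL"),(320,270,.140,"coreL"),(421,270,.140,"coreR"),(418,233,.136,"coreR nr step"),(330,430,.136,"tailL"),(424,430,.136,"tailR")]: print(n,g(x,y,z))
print(np.array(current_tcp_pos())-tcp(.003,-.010,rot(32)))
```

```text
posts [ 0.2 31.9] [  0.  -32.3]
stepL [10.3 26.6]
coreL [-2.4 11.8]
coreR [ -3.1 -19.9]
coreR nr step [  9.4 -19.3]
tailL [-52.6   9.7]
tailR [-53.2 -19.7]
[-1.03493422e-03  4.84426816e-03 -6.11047624e-05]
```

The arm is compliant: the TCP sits 4.8 mm short of the commanded lateral position under about 10 N of friction, which matches the picture. I'll close the loop on the measured pose, yaw included, and refer the lateral offset to the gate.

```bash
cat >> h.py <<'E'
def meas(R):  # actual d, lateral of tcp, z err, yaw err, lateral of wedge at the gate
    p=np.array(current_tcp_pos())-tcp(0,0,R); A=np.array(current_tool_rot())@R.T; yaw=cv2.Rodrigues(A)[0].ravel()[2]
    d,l=-(p@GX),p@GY; return d,l,p[2],yaw,l+yaw*(-(.0131-d+WX))
B=np.zeros(3)
def go(d,l,R,speed=.02,it=3,tol=.0008,F0=np.zeros(3)):
    "bring wedge to d, gate-lateral l, yaw 0, integrating the compliance error"
    for i in range(it):
        Ry=cv2.Rodrigues(np.array([0,0,B[2]]))[0]@R
        manip.movel(tcp(d+B[0],l+B[1],R),speed,Ry)
        m=meas(R); e=np.array([d-m[0],l-m[1],-m[3]])
        f=np.array(current_force()); print("d %.1f l %.1f z %.1f yaw %.2fdeg gate %.1f"%tuple(np.array(m)*[1e3,1e3,1e3,57.3,1e3]),"F",np.round([f@GX,f@GY,f[2]],1),"B",np.round(B*[1e3,1e3,57.3],1))
        if abs(e[0])<tol*2 and abs(m[4]-l)<tol: break
        B[:]=np.clip(B+e*[.5,.8,.8],[-.012,-.014,-.06],[.012,.014,.06])
E
python3 - <<'E'
import h
from h import *
R=rot(32,1); print([round(1e3*x,1) for x in meas(R)])
h.B[:]=[0,-.004,0]
go(.006,-.008,R,it=5)
np.save("B.npy",h.B); print(current_clock(),current_opening())
E
```

```text
[np.float64(3.8), np.float64(-5.1), np.float64(-0.1), np.float64(9.7), np.float64(-4.5)]
d 6.6 l -9.1 z -0.1 yaw 0.35deg gate -8.7 F [-0.4  6.3 -1.2] B [ 0. -4.  0.]
7.0833 0.3394270400032587
```

Run:
```python
import h
from h import *
R=rot(32,1); h.B[:]=[0,-.0035,-.004]
for d in (.010,.016,.022,.0275,.031):
    go(d,-.008,R,it=1)
    m=meas(R); f=np.array(current_force())
    if m[0]<d-.005 or np.hypot(f@GX,f@GY)>22: print("blocked"); break
np.save("B.npy",h.B); print(current_clock(),current_opening())
s=optics.snapshot("top"); cv2.imwrite("pics/top3.png",s["img"][:,:,::-1])
cv2.imwrite("pics/c3.png",cv2.resize(s["img"][170:230,225:305,::-1],None,fx=9,fy=9,interpolation=2))
```

```text
d 10.4 l -10.6 z -0.1 yaw -0.13deg gate -10.7 F [-0.9  5.1 -1.9] B [ 0.  -3.5 -0.2]
d 16.0 l -10.9 z -0.1 yaw -0.28deg gate -11.2 F [ 1.4 -1.2 -3.3] B [-0.2 -1.4 -0.1]
d 22.0 l -8.1 z -0.1 yaw 0.00deg gate -8.1 F [ 0.3 -3.4 -1. ] B [-0.2  0.9  0.1]
d 27.6 l -6.6 z -0.1 yaw 0.17deg gate -6.3 F [ 1.2 -1.2 -2.4] B [-0.2  0.9  0.1]
d 31.1 l -7.2 z -0.0 yaw 0.09deg gate -7.1 F [ 1.3  2.4 -3.6] B [-0.2 -0.3 -0. ]
9.125 0.3382421929584066
```

View pics/c3.png

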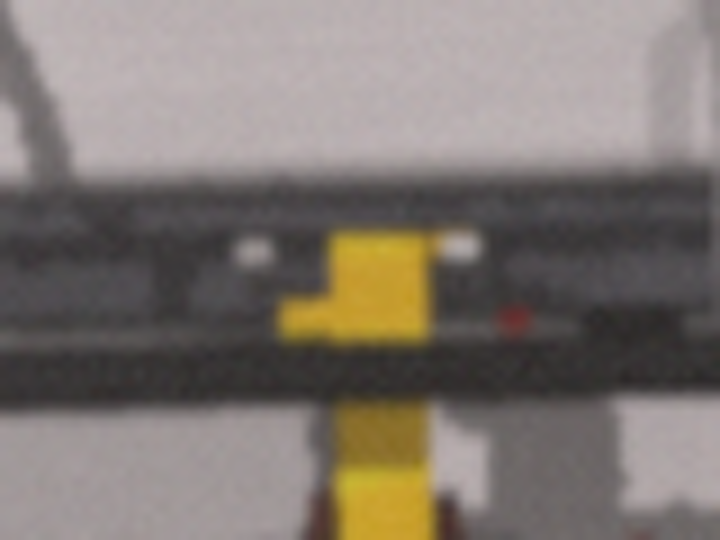

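Step 1 at (305,318) is now in front of the left post, and step 2 peeks out behind the right post at (440,240). Now the re-grip at 20°, while the lid still holds the wedge.

```bash
python3 - <<'E'
import h
from h import *
m=meas(rot(32,1)); d,l=m[0],m[1]
manip.open_jaws(); print("opened",current_clock(),current_force())
h.WX,h.GH=-.066,.021
R=rot(20,1); manip.movel(tcp(d,l,R),.02,R); print(current_clock(),current_force(),[round(1e3*x,1) for x in meas(R)])
s=optics.snapshot("side"); cv2.imwrite("pics/side4.png",s["img"][:,:,::-1])
manip.close(45); print(current_clock(),current_opening(),current_force(),[round(1e3*x,1) for x in meas(R)])
s2=optics.snapshot("top");
cv2.imwrite("pics/c4.png",np.hstack([cv2.resize(s["img"][180:270,210:300,::-1],(440,440),interpolation=2),cv2.resize(s2["img"][170:240,225:285,::-1],(360,440),interpolation=2)]))
E
sed -i 's/^WX=.*/WX=-.066; GH=.021/' h.py
```

```text
opened 10.1833 [ 0.35126049  0.2497508  -0.53831077]
11.3083 [-0.788099    0.07810127  0.15486358] [np.float64(31.4), np.float64(-7.3), np.float64(-0.2), np.float64(0.1), np.float64(-7.3)]
12.2833 0.33953215908782997 [ 0.00492014 -0.23967163 -0.69345649] [np.float64(31.1), np.float64(-7.2), np.float64(-0.0), np.float64(0.2), np.float64(-7.1)]
```

View pics/c4.png

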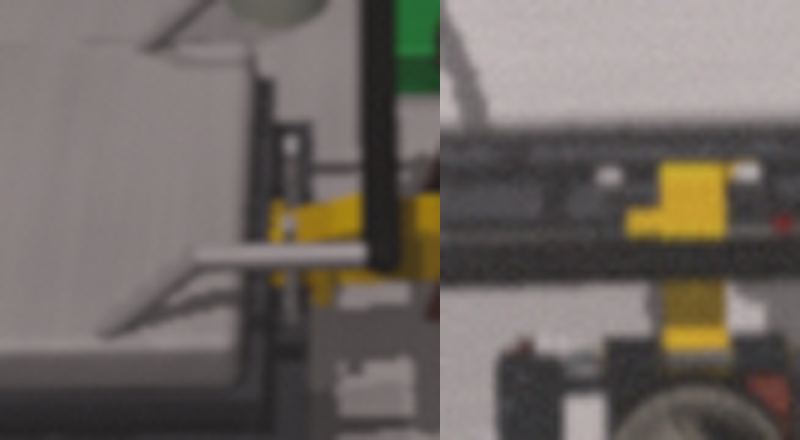

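The wedge stayed put and is re-gripped. Now shift left within the free travel and draw past step 2.

Run:
```python
import h
from h import *
R=rot(20,1); h.B[:]=[0,0,0]
go(.031,0,R,it=1); h.B[:]=[0,.003,0]
go(.032,.008,R,it=4)
m=meas(R)
if abs(m[4]-.008)<.0015:
  h.B[:]=[0,.002,0]
  for d in (.037,.042,.047,.052,.057):
    go(d,.008,R,it=1); m=meas(R); f=np.array(current_force())
    if m[0]<d-.005 or np.hypot(f@GX,f@GY)>22: print("blocked"); break
print(current_clock(),current_opening(),h.B)
```

```text
d 31.2 l -4.7 z -0.1 yaw -0.50deg gate -5.4 F [ -1.4 -10.    4.6] B [0. 0. 0.]
d 32.2 l 4.3 z -0.2 yaw -0.68deg gate 3.3 F [ -1.4 -12.9   5.8] B [0. 3. 0.]
d 32.2 l 6.7 z -0.2 yaw -0.18deg gate 6.4 F [ -2.5 -14.6   6.4] B [-0.1  6.   0.5]
d 32.3 l 7.3 z -0.3 yaw -0.06deg gate 7.3 F [ -3.1 -14.7   7.1] B [-0.2  7.   0.7]
d 36.5 l 8.9 z 0.1 yaw -0.11deg gate 8.7 F [ 4.1 -3.1 -3.2] B [0. 2. 0.]
d 41.8 l 9.9 z 0.1 yaw -0.02deg gate 9.9 F [ 3.  -2.  -2.8] B [0. 2. 0.]
d 47.0 l 9.2 z 0.1 yaw 0.09deg gate 9.4 F [ 3.   1.  -2.4] B [0.1 0.5 0. ]
d 52.1 l 8.1 z 0.1 yaw -0.00deg gate 8.1 F [ 3.   0.7 -2.5] B [ 0.1 -0.5 -0.1]
d 57.1 l 7.5 z 0.0 yaw -0.06deg gate 7.4 F [ 2.6  1.  -2.8] B [ 0.1 -0.5 -0.1]
16.225 0.3383965545880378 [ 0.00011665 -0.00051411 -0.00100327]
```

Run:
```python
import h
from h import *
R=rot(20,1); h.B[:]=[0,0,0]
go(.057,0,R,it=1); h.B[:]=[0,-.003,0]
go(.058,-.008,R,it=4)
m=meas(R); ok=abs(m[4]+.008)<.0015
if ok:
  h.B[:]=[0,-.002,0]
  for d in (.063,.068,.073,.078,.084):
    go(d,-.008,R,it=1); m=meas(R); f=np.array(current_force())
    if m[0]<d-.005 or np.hypot(f@GX,f@GY)>22: print("blocked"); ok=0; break
print(current_clock(),current_opening(),h.B)
s=optics.snapshot("side");s2=optics.snapshot("top")
cv2.imwrite("pics/c5.png",np.hstack([cv2.resize(s["img"][170:270,210:310,::-1],(440,440),interpolation=2),cv2.resize(s2["img"][170:240,225:285,::-1],(360,440),interpolation=2)]))
for dd in (.096,.105): print(manip.solve_ik(tcp(dd,-.004,R,.004),R), manip.solve_ik(tcp(dd,-.15,R,.03),R))
R2=rot(20,1,-YAW)
for yaw in (0,-.3):
  R2=rot(20,1,yaw-YAW)
  for z in (.03,.12): print(yaw,z,manip.solve_ik(np.array([.417,-.343,z])+R2[:,2]*.0187,R2))
```

```text
d 57.5 l 3.6 z -0.1 yaw 0.43deg gate 4.4 F [-0.5  8.9 -1.4] B [0. 0. 0.]
d 58.6 l -6.7 z -0.1 yaw 0.51deg gate -5.7 F [-0.6 10.4 -0.4] B [ 0. -3.  0.]
d 58.6 l -7.3 z -0.2 yaw 0.15deg gate -7.0 F [-3.3 10.9  0.2] B [-0.3 -4.1 -0.4]
d 58.6 l -7.4 z -0.3 yaw 0.09deg gate -7.2 F [-5.9 11.9  2.2] B [-0.6 -4.7 -0.5]
d 63.3 l -10.9 z -0.1 yaw -0.09deg gate -11.0 F [-0.7  0.5  0.3] B [ 0. -2.  0.]
d 68.1 l -7.8 z -0.1 yaw 0.06deg gate -7.7 F [ 0.3 -0.7 -0.9] B [-0.2  0.3  0.1]
d 73.0 l -7.8 z -0.0 yaw 0.07deg gate -7.6 F [-0.1  0.6 -1.1] B [-0.2  0.3  0.1]
d 77.9 l -7.7 z 0.0 yaw 0.07deg gate -7.6 F [ 0.2 -0.6 -0.9] B [-0.2  0.3  0.1]
d 83.9 l -7.8 z 0.0 yaw 0.07deg gate -7.6 F [-0.3  0.4 -1.8] B [-0.2  0.3  0.1]
20.075 0.3353461534140322 [-0.00016987  0.00028188  0.00120026]
[ 0.48430879  0.27344482 -0.79263072  2.33674313  0.81143718  0.36765205
  0.63384971] [ 1.00666448  0.29732738 -0.94420037  2.25623224  0.48135639  0.39699045
  1.32869832]
[ 0.49013303  0.2587822  -0.79826979  2.35486434  0.80565658  0.35823434
  0.63283524] [ 1.03327306  0.28535691 -0.96115947  2.27263317  0.46489243  0.38957009
  1.34799262]
0 0.03 [ 1.48830023  0.74309398 -0.98612772  2.16243392  1.06736923  0.42271649
  1.33235782]
0 0.12 [ 1.48827355  0.5073458  -0.95611142  2.12627066  0.46372949  0.45495148
  1.83383409]
-0.3 0.03 [ 1.11644528  0.55507325 -0.56952236  2.2252202   1.03358733  0.19263622
  0.93980184]
-0.3 0.12 [ 1.31107457  0.41406969 -0.78934025  2.17620915  0.52869454  0.36973979
  1.41892854]
```

View pics/c5.png

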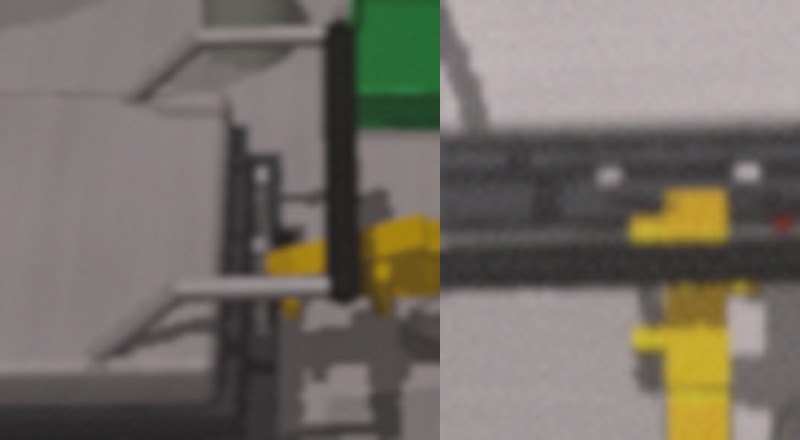

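All three steps are clear of the posts (step 3 at (645,228) in the right half) and the lid is down. Next: draw out, move sideways, and lower into the tray.

Run:
```python
import h
from h import *
R=rot(20,1)
manip.movel(tcp(.108,-.006,R,.002),.03); print(current_clock(),current_force())
manip.movel(tcp(.108,-.02,R,.012),.05)
manip.movel(tcp(.108,-.20,R,.02),.12); print(current_clock(),current_force(),current_opening())
R2=rot(20,1,-YAW); P=lambda z:np.array([.417,-.343,z])+R2[:,2]*.0187
manip.movel(P(.14),.12,R2)
manip.movel(P(.05),.06); f0=np.array(current_force()); print(current_clock(),f0)
for z in np.arange(.034,.0235,-.002):
    manip.movel(P(z),.02); f=np.array(current_force())-f0; print(round(z,3),np.round(f,1),np.round(1e3*(np.array(current_tcp_pos())-P(z)),1))
    if f[2]>3: break
s=optics.snapshot("side");s2=optics.snapshot("top"); print(current_clock())
cv2.imwrite("pics/c6.png",np.hstack([cv2.resize(s["img"][120:260,180:390,::-1],(480,320),interpolation=2),cv2.resize(s2["img"][200:320,340:460,::-1],(320,320),interpolation=2)]))
```

```text
21.1333 [ 0.13199909 -0.88407836  0.33709641]
23.275 [ 0.40235231 -0.65216491 -1.2632967 ] 0.336623627875438
26.6 [-0.31873689  0.48012207 -1.0501822 ]
0.034 [ 0.  -1.   0.8] [0.1 0.  0.1]
0.032 [-0.5 -0.1 -0.6] [-0.1  0.  -0.1]
0.03 [0.8 0.7 0.9] [-0.   0.1 -0.1]
0.028 [ 1.1 -0.3 -0.2] [-0.1  0.1 -0.1]
0.026 [-0.6 -1.   3.1] [ 0.3 -0.2  0.2]
28.65
```

View pics/c6.png

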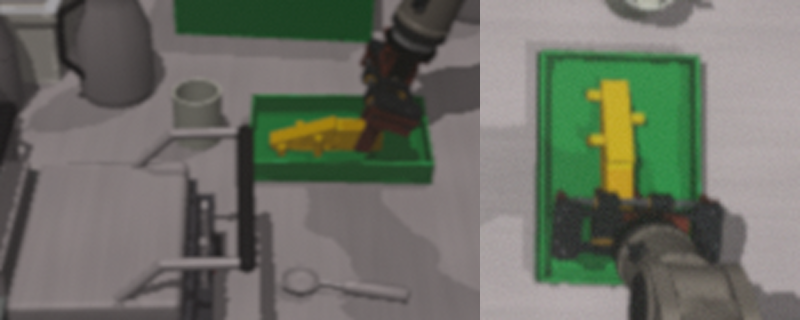

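The wedge lies flat in the tray (left half, (330,130)). Its nose points forward, and contact came at the expected height. Release, retreat and check.

Run:
```python
from h import *
manip.open_jaws(); p=np.array(current_tcp_pos()); R=np.array(current_tool_rot())
manip.movel(p-.02*R[:,2]+[0,0,.01],.05); manip.movel(p-.02*R[:,2]+[0,0,.15],.12)
manip.pause(.3); print(current_clock(),current_force())
s=optics.snapshot("side");s2=optics.snapshot("top")
cv2.imwrite("pics/side7.png",s["img"][:,:,::-1]);cv2.imwrite("pics/top7.png",s2["img"][:,:,::-1])
cv2.imwrite("pics/c7.png",np.hstack([cv2.resize(s["img"][120:400,180:400,::-1],(380,484),interpolation=2),cv2.resize(s2["img"][100:320,120:440,::-1],(420,484),interpolation=2)]))
```

```text
32.0167 [ 0.22033278 -0.0735593  -0.00413191]
```

View pics/c7.png

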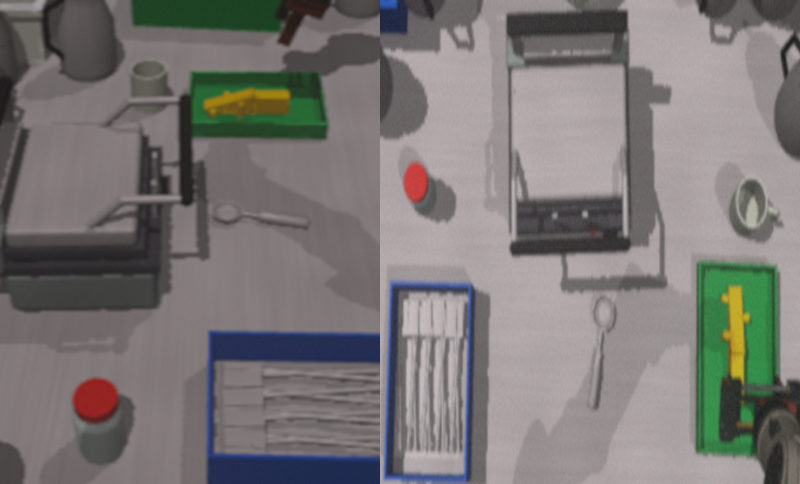

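The wedge rests in the tray at (247,103), the gripper is clear, the lid is down, and jar, mug and spoon are in place. One numeric check of the lid height and the bystanders, then I hand in.

Run:
```python
from h import *
a=cv2.imread("pics/side0.png").astype(np.float32).mean(2);b=cv2.imread("pics/side7.png").astype(np.float32).mean(2)
s=optics.snapshot("side")
H=GATE+GX*-.0467
pr=[proj(s,[H[0],H[1],z])[0] for z in (.222,.202)]; print("predicted handle shift",pr[1]-pr[0])
x,y,w,h=280,166,14,68
r=cv2.matchTemplate(b[y-10:y+h+25,x-15:x+w+15],a[y:y+h,x:x+w],cv2.TM_CCOEFF_NORMED); _,v,_,m=cv2.minMaxLoc(r); print("handle shift",m[0]-15,m[1]-10,v)
A=cv2.imread("pics/top0.png").astype(np.float32).mean(2);Bm=cv2.imread("pics/top7.png").astype(np.float32).mean(2)
for n,(x,y) in dict(jar=(148,183),mug=(402,193),spoon=(289,255)).items():
    t=A[y-14:y+14,x-14:x+14]; r=cv2.matchTemplate(Bm[y-20:y+20,x-20:x+20],t,cv2.TM_CCOEFF_NORMED); _,v,_,m=cv2.minMaxLoc(r); print(n,m[0]-6,m[1]-6,round(v,3))
finish_job(); print(current_clock())
```

```text
predicted handle shift [0.11831847 6.60677184]
handle shift 0 5 0.9207402467727661
jar 0 0 0.997
mug 0 0 0.998
spoon 0 0 0.86
the job is handed in; nothing more can be done
the job is handed in; nothing more can be done
```

The wedge is out of the grill and lying flat in the green tray, the lid is down, and the job is handed in. The clock was about 32 s at the last reading, against the 54 s limit.

I gripped the tail at 32°, moved the wedge right, left, then right to clear its three steps, and drew it out at about 0.02–0.03 m/s. The arm could not reach the whole way at that tilt. I let go once after step 1, while the lid still held the wedge, and re-gripped at 20°; the wedge did not move.

**What the last checks showed:**
- **Wedge:** it touched the tray floor at the expected height before I released it. The final picture shows it flat in the tray with the gripper clear and about zero force on the tool.
- **Forces:** the highest tool reading at my checkpoints was about 17 N. I did not log forces continuously.
- **Bystanders:** jar, mug and spoon showed no pixel shift between the first and last top views. The spoon's match was weaker (0.86), which I put down to changed shadows.
- **Lid, not fully confirmed:** the handle dropped 5 px in the side view, where I predicted 6.6 px for a 20 mm fall. The match was only to whole pixels with a score of 0.92, so it shows the lid well down but does not prove it is on its stop. The pictures show nothing under it.
- **Close to the post:** the measured offset briefly reached about 11 mm (limit 11) while drawing steps 1 and 3. Sideways force stayed under 6 N there, and I corrected it as I went.

I did not measure the lid's speed; at those pulling speeds it should have come down well below the snapping limit.

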